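# Pry open the instrument case

## Robot

A 6-joint arm with a two-finger parallel gripper is mounted at the origin on a cart in front of the work surface, level with it; the furniture and walls round the work are solid. World frame = base frame: x ahead of the robot, y to its left, z up, the work surface at z = 0. Lengths are in mm, angles in rad, forces in N, time in s.
With the tool pointing down it reaches from about 275 to 750 mm from the base axis. Payload 10.2 kg.
Tool frame: the origin (TCP) lies midway between the tips of the shut fingers; the grasp point (between the pads) lies 19 mm behind it (ctrl.pinch_z is the distance from the TCP to the grasp point, in mm); x points along the fingers, z is the direction in which the jaws open and shut, and the axes are right-handed (so a half turn about x gives the same grasp; the last joint's range is limited). The gripper opens to 85 mm and grips with 20 to 120 N. Pads are 22 mm wide; open, the fingers measure 114 mm over their backs; the gripper's body (76 mm by 85 mm) begins 54 mm behind the grasp point. The pads swing forward as they close: fully open they stand 13 mm farther back than shut.
Start: joints at [-1.412, 0.313, 1.498, -0, 1.331, -0.223], TCP at [195.598, -487.209, 231.294] pointing down, gripper open.
Joint ranges: [-2.94, 2.94], [-0.97, 2.17], [0.19, 2.56], [-1.23, 4.37], [0.02, 3.11], [-2.88, 2.88]. Speed limits (rad/s): [2.39, 2.39, 3.01, 3.14, 3.14, 3.14].

## Interface

Orientations are given as a unit quaternion [w, x, y, z].
In Python, from rig import ctrl, capture, workorder, nets gives the robot as it stands. The module is installed in compiled form; this text tells all that it offers.
- The arm moves only by the tool send_rows, never from a script. Its argument "rows" is text: rows parted by semicolons, each of 5 numbers parted by spaces: the opening, from 0 (shut) to 1 (fully open), then the shift along the tool's x, y, z in cm, then the turn about the tool's x in units of 5 degrees (1.0 is 5 degrees). In form: grip x y z yaw; .... A call has 1 to 12 rows; each row is the pose to reach, as a shift and turn from the pose commanded when the call began, along the tool's axes at that moment; what a row does not reach only later rows make up. A row lasts 1/10 s, in which the tool goes at most 50 mm and 8.59 degrees, less where a joint would pass 70% of its speed; a pose out of reach is approached as far as the arm can. A call with a gripper value outside its range is refused whole. The fingers move at their own pace and stop on an object; "grip_force" is the grip in N (left out, the last holds). Time passes only in rows, so rows that repeat a pose let the fingers close. It gives the time, the measured TCP pose, the force and the opening at its end, in the units of the state.
- ctrl.sense(): the state, without advancing time (a new reading comes with each control period).
- capture(name): name is "scene" or "side" or "wrist"; returns a dict with "pixels" (400x640x3 uint8, red, green, blue), "intrinsics" (3x3 intrinsics, pixels), "view" (4x4, takes a point from world to camera coordinates); the wrist camera has in their place "mount" (4x4, takes a point from camera to tool coordinates, whose origin is the TCP and whose axes are the tool frame's). Camera axes: x right, y down, z forward; pixel columns grow to the right and rows downward; lengths in mm; the calibration is good to about 2 mm. The wrist camera is an equidistant fisheye: a pixel r from the principal point sees the ray r / f radians off the axis. A picture is of the moment at which its call begins: read the wrist's pose just before it. There is no depth.
- workorder.finish_job(): hands the job in, once; it reports no verdict.
Trained networks look in a picture, given as the dict that the camera call returned (one of the last four; its "shot" number tells which), for a name from the list of things; names that differ only in an ending like _2 or _b are one class to them, and where a whole thing is asked for, a point or a joint stands for the part that bears it (a point fixed in the world has none). Each returns a list of dicts, best first, with "confidence" (0 to 1); they miss things now and then, are a little off and sometimes report something else, mostly with a low value. They report only what shows in the picture. A call takes as long as a camera call.
- nets.boxes_of(picture, target): "location" ([x, y, z] in mm, in world coordinates, good to about 4 mm: the middle of the surface that is visible of it).
- nets.spot_point(picture, target): "location" ([x, y, z] in mm, in world coordinates, good to about 4 mm: a listed point, or the origin of a listed thing).
The state is a dict: "time_s": time; "joints": joint angles; "dq": joint speeds; "tau": joint torques, N m; "eef_pos": TCP position; "ee_rot": TCP orientation; "force": force on the tool from outside, world axes, zero at the start; "wrist_torque": the same for the moment, N m; "grip_width": opening from 0.0 (shut) to 1.0 (fully open).
Only numpy, scipy, OpenCV 4.12 (cv2) and the standard library are available. Lean on these libraries where they do the work, as an engineer would, in place of code of your own. Each camera call takes 0.05 s, during which the arm holds its last target.

## Task

Open the grey instrument case for repair: take the flat-bladed pry tool, put its blade into the slot under the cover's front edge and lever the cover up, without touching the cover with the gripper. With the tool, swing the cover over gently until it rests fully back against its stop, then lay the tool flat on the bench clear of the case, leaving the screwdriver and radio modules undisturbed.

Things in the scene. Friction and masses are not known exactly. Their poses are not given: they have to be found in the camera images.
- case: grey metal instrument case fixed to the bench, 110 deep (x) x 140 wide (y) x 64 mm high without its cover; hollow, walls 5 mm, low circuit board and battery cell inside (below 26 mm). Origin: centre of its underside, on the bench; z up; its front (slot side) faces its own -x, the hinge is along its back (+x)
- slot (a point): centre of the pry slot's mouth in the front face of the case: slot 32 mm wide (y) x 8 mm high (z 56 to 64 mm above the bench), right under the front edge of the closed cover, open to the hollow inside (only the 5 mm wall to pass). Axes as the case
- cover: flat grey cover plate on the case, 107 x 140 x 6 mm, flush with front and sides. Origin on the hinge axis, middle of the hinge, in the plane of the cover's underside; when closed its axes are as the case's and it reaches 107 mm to -x; it turns with the cover
- cover_hinge (a point): point on the hinge axis (along the case's y), 52 mm behind the case's centre, 64 mm above the bench
- cover_lip (a point): middle of the cover's front edge, at its underside, 107 mm from the hinge axis
- cover_angle (a joint): opening angle of the cover, rad: 0 closed, grows as the front edge rises, 1.57 upright, 1.9 lying back against its stop. The hinge is stiff: the cover stays where it is left; about 1.5 N at the lip lifts it
- pry_tool: pry tool, 155 mm long, 80 g, loose on the bench: black square handle 80 x 20 x 20 mm and flat straight steel blade 14 mm wide, 2.4 mm thick, 75 mm long. Origin: underside of the handle, 25 mm behind the blade's root (good place to grip, across y); x along the tool to the blade, z up when lying; handle from x=-55 to +25 mm, blade from +25 to +100 mm at z=10 mm (mid-height of the handle)
- pry_tip (a point): middle of the blade's tip, 100 mm ahead of the tool's origin and 10 mm above the handle's underside
- driver: bystander: red-handled screwdriver with a round shaft, 180 mm, lying on the bench; origin at its middle, on the bench
- module_a: bystander: black radio module, 115 x 65 x 41 mm, left of the case
- module_b: bystander: black radio module, 115 x 65 x 41 mm, right of the case

How it is judged:
By the outcome, as a careful person would: the job done as asked, in the order asked, and still so for the second after the job is handed in, with the robot touching nothing.
It also fails if it takes over 61 s, if anything falls off the work surface, if the arm or the gripper's body presses on something with over 40 N, if the wrist force passes 120 N, or if a joint passes its speed limit or range.

## Working session

There is one attempt and no reset: what is moved stays moved. The work goes in short steps, Python scripts to look and compute and a tool call to move; the robot and the scene stay as the last step left them, time stands still between calls to the robot, and variables do not carry over. Pictures are saved under pics/ and viewed, and the job is handed in when it is done.

Besides the shell and the picture viewer there is one more tool, called after "Emit:" by a JSON object that holds its "fn" and its "kwargs", one argument or row to a line. send_rows: Moves the arm, as the interface text tells. Its arguments: {"type":"object","properties":{"rows":{"type":"string"},"grip_force":{"type":"number"}},"required":["rows"]}

```bash
mkdir -p pics; python3 - <<'E'
from rig import ctrl,capture,nets
import cv2
s=ctrl.sense();print(s['eef_pos'],s['ee_rot'],s['force'],s['grip_width'],s['time_s'],ctrl.pinch_z)
for c in ['scene','side']:
    p=capture(c);cv2.imwrite(f'pics/{c}0.png',p['pixels'][:,:,::-1])
    for n in ['case','slot','cover_hinge','cover_lip','pry_tool','pry_tip','driver','module_a','module_b']:
        print(c,n,[(d['location'],round(d['confidence'],2)) for d in nets.spot_point(p,n)][:2])
print(ctrl.sense()['time_s'])
E
```

```text
[ 195.56153693 -486.93009773  230.73687374] [ 0.58547412  0.39638229  0.58610576 -0.39570339] [-0.06363527  0.97365975  0.71072702] 1.0042697227215571 0.0 18.700000000000003
scene case [([607.6, 105.4, -0.8], 0.83)]
scene slot [([559.5, 93.8, 62.3], 0.57)]
scene cover_hinge [([663.2, 109.8, 63.7], 0.69)]
scene cover_lip [([557.4, 89.1, 62.6], 0.85), ([453.6, 286.2, 2.3], 0.38)]
scene pry_tool [([453.6, 285.9, -0.2], 0.76), ([660.5, 105.3, 65.9], 0.38)]
scene pry_tip [([551.6, 296.6, 9.7], 0.64)]
scene driver [([443.6, -121.5, 1.7], 0.94)]
scene module_a [([624.7, -137.3, -2.5], 0.84), ([622.0, 366.5, -1.4], 0.82)]
scene module_b [([624.7, -137.3, -2.5], 0.84), ([622.0, 366.5, -1.4], 0.82)]
side case [([611.7, 105.2, -2.3], 0.6)]
side slot [([558.6, 96.3, 56.0], 0.57)]
side cover_hinge [([663.3, 109.1, 64.5], 0.61), ([628.9, -133.1, 0.3], 0.48)]
side cover_lip [([556.6, 91.7, 65.6], 0.77)]
side pry_tool [([456.1, 289.2, 0.3], 0.86)]
side pry_tip [([553.4, 299.9, 10.9], 0.81)]
side driver [([451.1, -117.8, 3.6], 0.72)]
side module_a [([628.1, -135.7, 3.1], 0.59), ([622.4, 366.9, -1.9], 0.58)]
side module_b [([628.1, -135.7, 3.1], 0.59), ([622.4, 366.9, -1.9], 0.58)]
1.0
```

View pictures.

View pics/scene0.png

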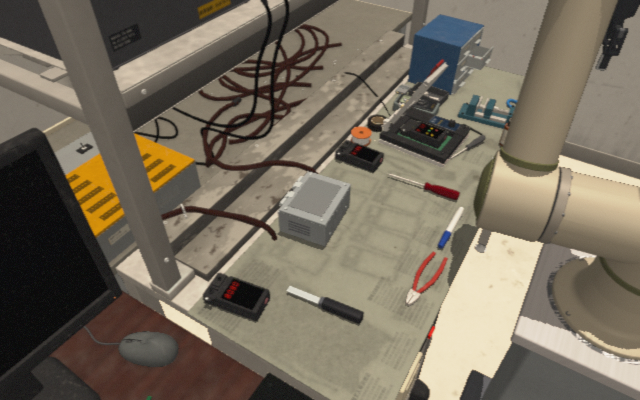

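View pics/side0.png

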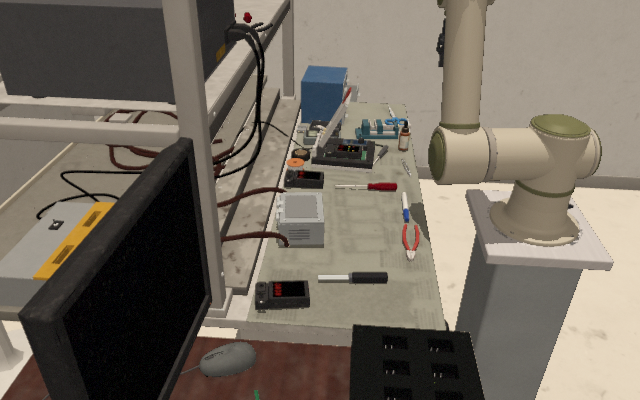

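```bash
cat > h.py <<'E'
import numpy as np
from scipy.spatial.transform import Rotation as R
from rig import ctrl,capture,nets
def rot(s=None):
    q=(s or ctrl.sense())['ee_rot']; return R.from_quat([q[1],q[2],q[3],q[0]]).as_matrix()
def plan(target,yaw_of_z=None):
    """target TCP world mm; direction of jaw axis world angle(deg)"""
    s=ctrl.sense(); M=rot(s); d=M.T@(np.array(target)-s['eef_pos'])/10
    out=[d.round(2)]
    if yaw_of_z is not None:
        a=np.degrees(np.arctan2(M[1,2],M[0,2])); e=(yaw_of_z-a+90)%180-90
        out.append(('jaw',round(a,2),'yawunits',round(-e/5,3)))   # tool x down
    return out
E
python3 - <<'E'
from h import *
print(rot().round(3)); print(plan([454.5,287.5,150],96.3))
E
```

```text
[[-0.     0.928  0.373]
 [ 0.     0.373 -0.928]
 [-1.    -0.    -0.   ]]
[array([  8.13,  52.89, -62.24]), ('jaw', np.float64(-68.12), 'yawunits', np.float64(3.115))]
```

Emit:
{"fn": "send_rows", "kwargs": {
  "rows": "1 4 52.9 -62.2 3.1;1 4 52.9 -62.2 3.1;1 4 52.9 -62.2 3.1;1 4 52.9 -62.2 3.1;1 4 52.9 -62.2 3.1;1 4 52.9 -62.2 3.1;1 4 52.9 -62.2 3.1;1 4 52.9 -62.2 3.1;1 4 52.9 -62.2 3.1;1 4 52.9 -62.2 3.1;1 4 52.9 -62.2 3.1;1 4 52.9 -62.2 3.1",
  "grip_force": 100
}}

```text
time_s: 2.2
eef_pos: [386.1, 83.4, 202.2]
ee_rot: [0.527, 0.472, 0.527, -0.471]
force: [0.7, -0.9, -0.5]
grip_width: 0.996
```

```bash
python3 - <<'E'
from h import *
print(ctrl.sense()['eef_pos'],plan([454.5,287.5,190],96.3))
E
```

```text
[386.07216259  83.35623878 202.18142133] [array([  1.22,   9.07, -19.53]), ('jaw', np.float64(-83.61), 'yawunits', np.float64(0.018))]
```

Emit:
{"fn": "send_rows", "kwargs": {
  "rows": "1 1.2 9.1 -19.5 0;1 1.2 9.1 -19.5 0;1 1.2 9.1 -19.5 0;1 1.2 9.1 -19.5 0;1 1.2 9.1 -19.5 0;1 1.2 9.1 -19.5 0;1 1.2 9.1 -19.5 0"
}}

```text
time_s: 2.9
eef_pos: [454.3, 284.5, 189.7]
ee_rot: [0.527, 0.471, 0.527, -0.472]
force: [0.5, -0.1, 0.0]
grip_width: 1.001
```

```bash
python3 - <<'E'
from h import *
import cv2
s=ctrl.sense();print(s['eef_pos'],s['dq'].round(3) if hasattr(s['dq'],'round') else s['dq'])
M=rot(s)
p=capture('wrist');cv2.imwrite('pics/w1.png',p['pixels'][:,:,::-1]);print(p['intrinsics'],p['mount'].round(3))
np.savez('w1.npz',M=M,t=s['eef_pos'],K=p['intrinsics'],mount=p['mount'])
for n in ['pry_tool','pry_tip','slot','cover_lip','cover_hinge']:
    print(n,[(d['location'],round(d['confidence'],2)) for d in nets.spot_point(p,n)][:2])
E
```

```text
[454.33588327 284.5063569  189.74430038] [-0.021 -0.019  0.014  0.001 -0.001 -0.   ]
[[309.70691629   0.         317.39666237]
 [  0.         309.70691629 200.75994368]
 [  0.           0.           1.        ]] [[ 1.00000e-03 -2.66000e-01  9.64000e-01 -1.43089e+02]
 [ 0.00000e+00 -9.64000e-01 -2.66000e-01  6.84610e+01]
 [ 1.00000e+00  0.00000e+00 -1.00000e-03  2.63000e-01]
 [ 0.00000e+00  0.00000e+00  0.00000e+00  1.00000e+00]]
pry_tool [([453.7, 288.0, 1.6], 0.59), ([551.4, 298.0, 13.1], 0.45)]
pry_tip [([660.5, 105.3, 61.9], 0.63), ([552.6, 297.0, 10.0], 0.61)]
slot [([555.4, 93.6, 59.2], 0.88)]
cover_lip [([556.2, 97.5, 62.7], 0.96), ([550.9, 296.9, 10.6], 0.22)]
cover_hinge [([666.0, 106.7, 59.2], 0.56)]
```

View pics/w1.png

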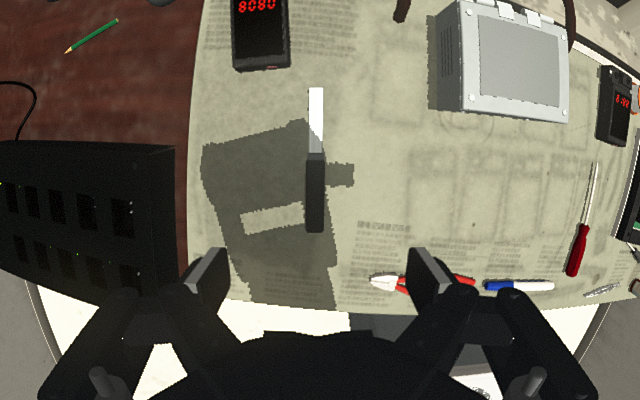

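```bash
cat >> h.py <<'E'
def pix(f,uv,z):
    d=np.load(f);K=d['K'];u,v=uv;x=(u-K[0,2])/K[0,0];y=(v-K[1,2])/K[1,1];r=np.hypot(x,y)
    ray=np.array([x/r*np.sin(r),y/r*np.sin(r),np.cos(r)]) if r>0 else np.array([0,0,1.])
    m=d['mount'];o=d['M']@m[:3,3]+d['t'];g=d['M']@m[:3,:3]@ray
    return o+g*(z-o[2])/g[2]
E
python3 - <<'E'
from h import *
for n,uv,z in [('tip',(316,88),11),('root',(316,153),11),('tail',(315,232),20),('tailbase',(314,232),20),('handle front top',(316,153),20)]:
    print(n,pix('w1.npz',uv,z).round(1))
import cv2
im=cv2.imread('pics/w1.png')
cv2.imwrite('pics/w1c.png',cv2.resize(im[0:150,400:640],None,fx=3,fy=3,interpolation=cv2.INTER_CUBIC))
cv2.imwrite('pics/w1t.png',cv2.resize(im[80:240,270:360],None,fx=3.7,fy=3.7,interpolation=cv2.INTER_CUBIC))
E
```

```text
tip [552.4 296.8  11. ]
root [485.  289.3  11. ]
tail [401.2 281.   20. ]
tailbase [401.1 282.1  20. ]
handle front top [486.1 289.4  20. ]
```

View pics/w1c.png

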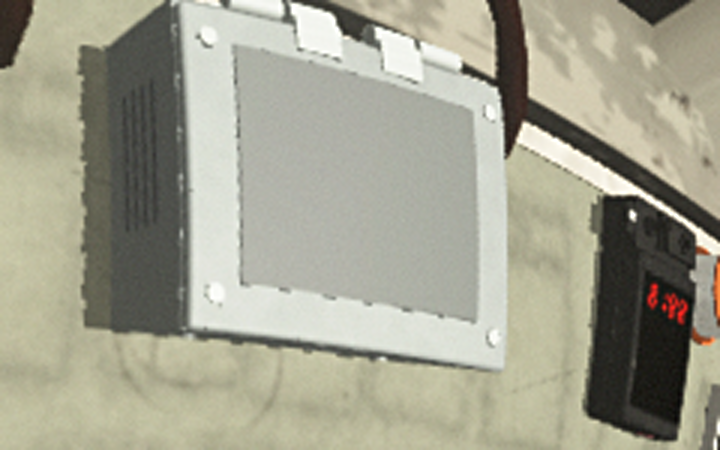

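View pics/w1t.png

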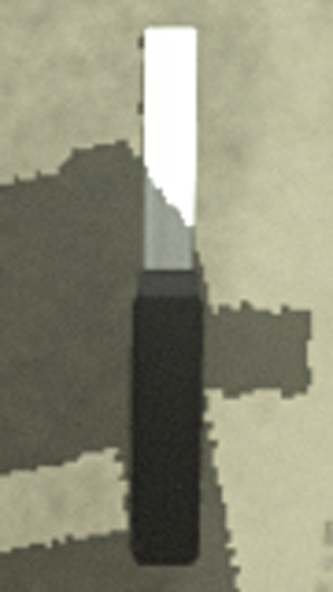

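```bash
python3 - <<'E'
from h import *
L=pix('w1.npz',(462.7,110.7),70);Rr=pix('w1.npz',(567.7,122.7),70);RB=pix('w1.npz',(400+505/3,120/3),70)
print(L,Rr,RB,np.linalg.norm(L-Rr)); d=L-Rr; print('case yaw',np.degrees(np.arctan2(-d[0],d[1])),(L+Rr)/2)
a=pix('w1.npz',(316,87.3),11);b=pix('w1.npz',(314.6,232.2),20);d=a-b;print(a,b,np.degrees(np.arctan2(d[1],d[0])),np.linalg.norm(d[:2]))
print(plan([454.2,287.3,25],96.2))
E
```

```text
[548.42966419 163.14502962  70.        ] [566.7035431   26.14741269  70.        ] [659.6028002   34.41426175  70.        ] 138.21100424774716
case yaw 7.597737564516794 [557.56660364  94.64622115  70.        ]
[553.13641992 296.89388893  11.        ] [400.93452977 281.42353054  20.        ] 5.803820694510418 152.98610183008756
[array([16.53, -0.02, -0.3 ]), ('jaw', np.float64(-83.69), 'yawunits', np.float64(0.023))]
```

Emit:
{"fn": "send_rows", "kwargs": {
  "rows": "1 5 0 -0.3 0;1 10 0 -0.3 0;1 15 0 -0.3 0;1 17.5 0 -0.3 0;1 18.5 0 -0.3 0;1 18.5 0 -0.3 0;1 18.5 0 -0.3 0"
}}

```text
time_s: 3.9
eef_pos: [455.2, 288.2, 6.5]
ee_rot: [0.527, 0.472, 0.527, -0.471]
force: [1.1, -0.4, 0.5]
grip_width: 1.005
```

Emit:
{"fn": "send_rows", "kwargs": {
  "rows": "0 0 0 0 0;0 0 0 0 0;0 0 0 0 0;0 0 0 0 0;0 0 0 0 0;0 0 0 0 0;0 0 0 0 0;0 0 0 0 0;0 0 0 0 0;0 0 0 0 0",
  "grip_force": 100
}}

```text
time_s: 4.9
eef_pos: [454.4, 288.1, 5.6]
ee_rot: [0.527, 0.472, 0.527, -0.471]
force: [-0.8, -0.0, 6.5]
grip_width: 0.2
```

```bash
python3 - <<'E'
from h import *
import cv2
s=ctrl.sense();print(s['eef_pos'],s['force'],s['grip_width'],s['time_s'])
p=capture('wrist');cv2.imwrite('pics/w2.png',p['pixels'][:,:,::-1])
np.savez('w2.npz',M=rot(s),t=s['eef_pos'],K=p['intrinsics'],mount=p['mount'])
for n in ['pry_tool','pry_tip','slot','cover_lip','cover_hinge']:
    print(n,[(d['location'],round(d['confidence'],2)) for d in nets.spot_point(p,n)][:2])
E
```

```text
[454.43777018 288.10696704   5.5672804 ] [-0.81370462 -0.01835037  6.50640662] 0.2002858595055618 4.9
pry_tool [([452.1, 287.5, -0.2], 0.85)]
pry_tip [([551.1, 297.0, 11.2], 0.76)]
slot []
cover_lip []
cover_hinge []
```

View pics/w2.png

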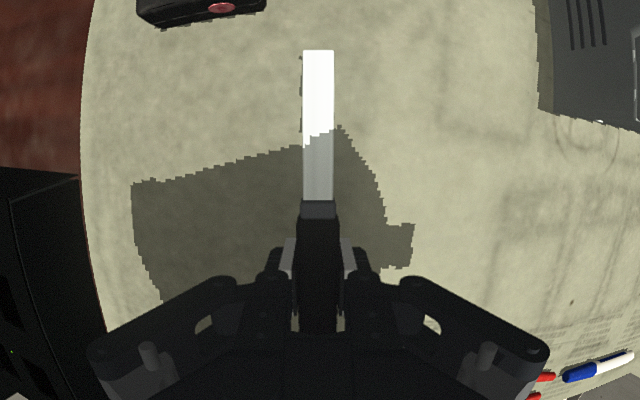

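Emit:
{"fn": "send_rows", "kwargs": {
  "rows": "0 -2 0 0 0;0 -5 0 0 0;0 -8 0 0 0;0 -8 0 0 0;0 -8 0 0 0",
  "grip_force": 120
}}

```text
time_s: 5.7
eef_pos: [454.2, 288.0, 85.0]
ee_rot: [0.527, 0.472, 0.527, -0.471]
force: [-0.5, 0.3, -1.3]
grip_width: 0.195
```

```bash
python3 - <<'E'
from h import *
s=ctrl.sense();print(s['eef_pos'],s['force'],s['grip_width'])
c=np.array([np.cos(np.radians(8)),np.sin(np.radians(8))]);p=np.array([558,94])-128*c
print(p,plan([*p,85],98))
E
```

```text
[454.21258879 287.95464197  85.00136616] [-0.4520559   0.29889013 -1.3277419 ] 0.19465387481066765
[431.2456872   76.18584308] [array([-0.  , -4.63, 20.79]), ('jaw', np.float64(-83.62), 'yawunits', np.float64(-0.325))]
```

Emit:
{"fn": "send_rows", "kwargs": {
  "rows": "0 0 -0.5 2 -0.1;0 0 -1.2 5 -0.2;0 0 -2 8 -0.3;0 0 -2.6 11 -0.33;0 0 -3.2 14 -0.33;0 0 -3.8 17 -0.33;0 0 -4.3 19 -0.33;0 0 -4.5 20.2 -0.33;0 0 -4.6 20.8 -0.33;0 0 -4.6 20.8 -0.33;0 0 -4.6 20.8 -0.33"
}}

```text
time_s: 6.8
eef_pos: [431.6, 76.7, 84.7]
ee_rot: [0.534, 0.464, 0.534, -0.464]
force: [0.5, -0.6, -1.3]
grip_width: 0.198
```

```bash
python3 - <<'E'
from h import *
import cv2
s=ctrl.sense();print(s['eef_pos'],s['force'],s['grip_width'])
M=rot(s)
p=capture('wrist');cv2.imwrite('pics/w3.png',p['pixels'][:,:,::-1])
np.savez('w3.npz',M=M,t=s['eef_pos'],K=p['intrinsics'],mount=p['mount'])
for c in ['wrist','side','scene']:
  if c!='wrist':
    p=capture(c);cv2.imwrite(f'pics/{c}3.png',p['pixels'][:,:,::-1])
  for n in ['pry_tip','slot','cover_lip','cover_hinge']:
    print(c,n,[(d['location'],round(d['confidence'],2)) for d in nets.spot_point(p,n)][:2])
E
```

```text
[431.60605986  76.70307015  84.73973015] [ 0.49085348 -0.61678967 -1.28315369] 0.19758657889602646
wrist pry_tip [([527.4, 90.1, 91.6], 0.69)]
wrist slot [([554.8, 94.8, 60.7], 0.55)]
wrist cover_lip [([556.2, 97.6, 65.8], 0.96)]
wrist cover_hinge []
side pry_tip [([529.5, 92.2, 89.9], 0.65)]
side slot [([555.2, 97.0, 58.0], 0.73)]
side cover_lip [([556.4, 93.2, 64.9], 0.75)]
side cover_hinge [([665.7, 108.7, 64.6], 0.58)]
scene pry_tip [([526.0, 87.3, 89.8], 0.66)]
scene slot [([556.9, 93.7, 64.1], 0.71)]
scene cover_lip [([556.3, 90.7, 60.9], 0.63)]
scene cover_hinge [([661.5, 110.1, 66.3], 0.7), ([662.5, 109.7, 63.2], 0.64)]
```

View pics/w3.png

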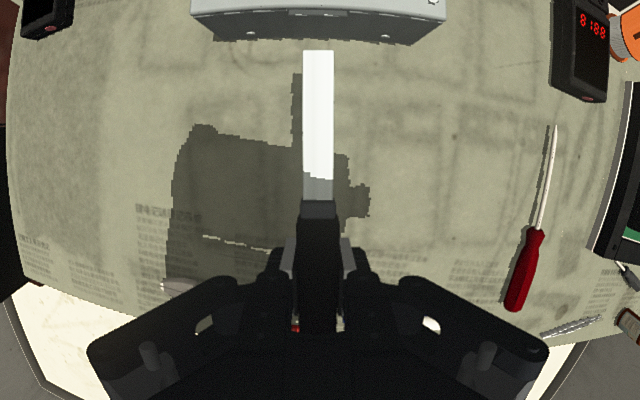

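```bash
python3 - <<'E'
from h import *
import cv2
im=cv2.imread('pics/w3.png')
cv2.imwrite('pics/w3c.png',cv2.resize(im[0:90,180:460],None,fx=2.8,fy=2.8,interpolation=cv2.INTER_CUBIC))
E
```

```text
(no output)
```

View pics/w3c.png

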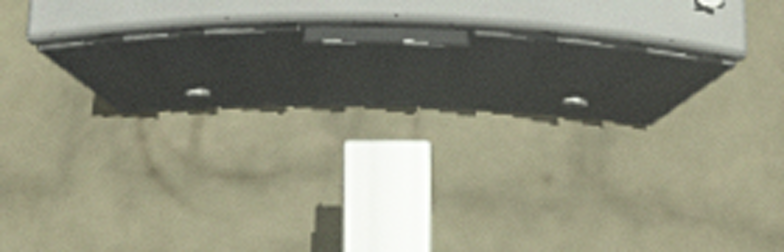

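View pics/side3.png

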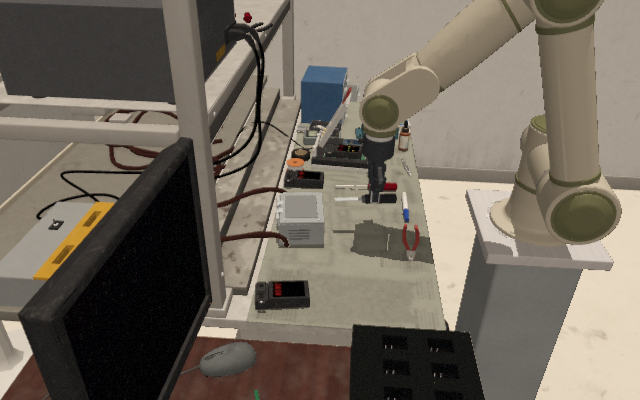

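```bash
python3 - <<'E'
from h import *
P=lambda u,v,z: pix('w3.npz',(180+u/2.8,v/2.8),z)
for nm,a,b,z in [('cover',(30,42),(743,61),64),('slot',(303,38),(468,44),60),('base',(93,113),(645,126),0)]:
    L=P(*a,z);Rr=P(*b,z);d=L-Rr;print(nm,L.round(1),Rr.round(1),np.linalg.norm(d),np.degrees(np.arctan2(-d[0],d[1])),((L+Rr)/2).round(1))
t=P(387,140,89.5);print('tip',t); M=rot();s=ctrl.sense();print(s['eef_pos'],M[:,1],np.degrees(np.arctan2(M[1,1],M[0,1])),M.T@(t-s['eef_pos']))
E
```

```text
cover [551.1 164.9  64. ] [566.9  23.8  64. ] 141.96256570984448 6.380907104351852 [559.   94.3  64. ]
slot [555.3 110.   60. ] [558.5  78.3  60. ] 31.88821278113031 5.731029197116702 [556.9  94.1  60. ]
base [550.2 172.7   0. ] [566.2  25.6   0. ] 147.99524140215897 6.220247302865817 [558.2  99.1   0. ]
tip [529.6711715   90.02686702  89.5       ]
[431.64031886  76.1182728   84.94746933] [ 9.90213704e-01  1.39559376e-01 -1.53347993e-05] 8.022350049519753 [-4.55405051e+00  9.90124987e+01 -9.12807875e-02]
```

Emit:
{"fn": "send_rows", "kwargs": {
  "rows": "0 1 0 0 0;0 2 0 0 0;0 2.7 0 0 0;0 2.97 0 0 0;0 2.97 0 0 0;0 2.97 0 0 0"
}}

```text
time_s: 8.15
eef_pos: [431.8, 76.1, 55.3]
ee_rot: [0.534, 0.464, 0.534, -0.464]
force: [-1.0, -0.4, 0.1]
grip_width: 0.196
```

```bash
python3 - <<'E'
from h import *
import cv2
s=ctrl.sense();print(s['eef_pos'],s['force'],s['grip_width'])
p=capture('wrist');np.savez('w4.npz',M=rot(s),t=s['eef_pos'],K=p['intrinsics'],mount=p['mount'])
cv2.imwrite('pics/w4.png',cv2.resize(p['pixels'][0:90,180:460,::-1],None,fx=2.8,fy=2.8,interpolation=cv2.INTER_CUBIC))
out=[]
for c in ['wrist','scene','side']:
  if c!='wrist':p=capture(c)
  if c!='wrist':cv2.imwrite(f'pics/{c}4.png',cv2.resize(p['pixels'][150:270,230:410,::-1],None,fx=4,fy=4,interpolation=cv2.INTER_CUBIC))
  for n in ['pry_tip','slot']:
    print(c,n,[(d['location'],round(d['confidence'],2)) for d in nets.spot_point(p,n)][:2])
E
```

```text
[431.75293534  76.14868432  55.31862694] [-1.03018021 -0.42577097  0.13387762] 0.19590515455626126
wrist pry_tip [([525.8, 87.0, 60.2], 0.94)]
wrist slot []
scene pry_tip [([526.4, 89.4, 57.2], 0.86), ([665.3, 107.7, 64.9], 0.3)]
scene slot []
side pry_tip [([529.7, 94.8, 59.8], 0.83)]
side slot [([554.3, 93.1, 56.7], 0.71)]
```

View pics/w4.png

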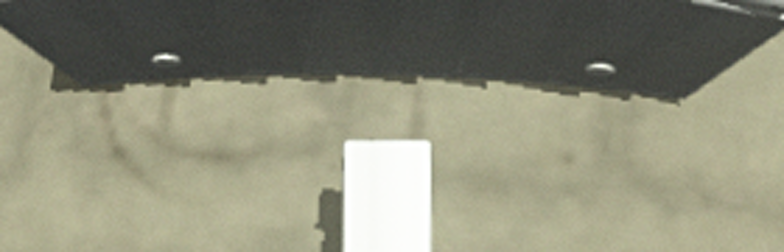

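View pics/scene4.png

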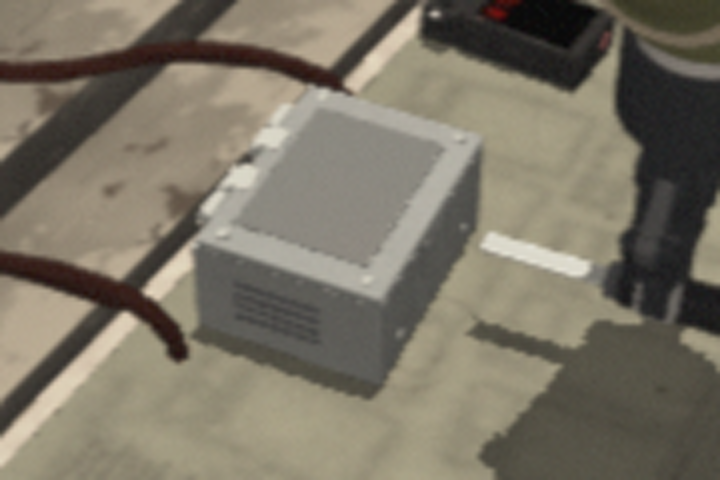

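View pics/side4.png

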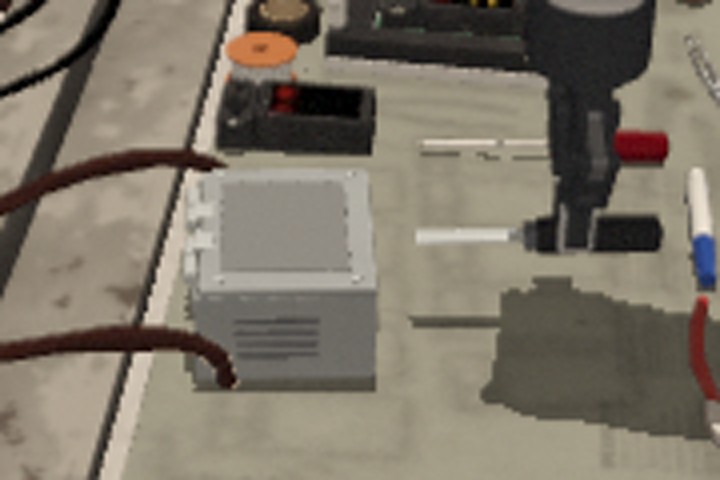

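Emit:
{"fn": "send_rows", "kwargs": {
  "rows": "0 0 0.8 0 0;0 0 1.6 0 0;0 0 2.2 0 0;0 0 2.6 0 0;0 0 2.9 0 0;0 0 3.2 0 0;0 0 3.2 0 0"
}}

```text
time_s: 9.3
eef_pos: [463.6, 80.7, 55.2]
ee_rot: [0.534, 0.464, 0.534, -0.464]
force: [-1.1, 0.4, -0.9]
grip_width: 0.192
```

```bash
python3 - <<'E'
from h import *
import cv2
s=ctrl.sense();print(s['eef_pos'],s['force'],s['grip_width'])
p=capture('wrist');cv2.imwrite('pics/w5.png',p['pixels'][:,:,::-1])
E
```

```text
[463.57035819  80.65074864  55.22149638] [-1.12775074  0.36122651 -0.87598747] 0.1920217175930871
```

View pics/w5.png

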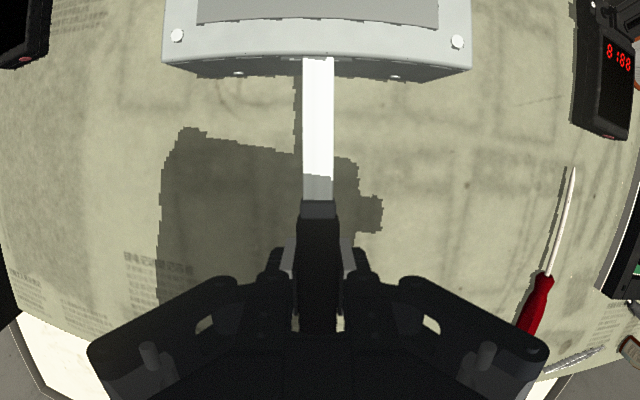

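Emit:
{"fn": "send_rows", "kwargs": {
  "rows": "0 0 0.4 0 0;0 0 0.8 0 0;0 0 1.3 0 0;0 0 1.8 0 0;0 0 2.3 0 0;0 0 2.6 0 0;0 0 2.6 0 0"
}}

```text
time_s: 10.05
eef_pos: [489.4, 84.3, 55.2]
ee_rot: [0.534, 0.464, 0.534, -0.464]
force: [-0.1, -0.1, -0.8]
grip_width: 0.196
```

```bash
python3 - <<'E'
from h import *
import cv2
s=ctrl.sense();print(s['eef_pos'],s['force'],s['grip_width'])
p=capture('wrist');cv2.imwrite('pics/w6.png',p['pixels'][:,:,::-1])
# arc plan, hinge relative
M=rot(s); tip=s['eef_pos']+M@np.array([-4.6,98.5,0]); h=np.array([663.5,108.5,64])
f=M[:,1]; print('tip',tip, 'along to hinge',(h-tip)@f,'lat',(h-tip)@M[:,2])
E
```

```text
[489.42349078  84.27032675  55.185436  ] [-0.12105163 -0.13415808 -0.84556382] 0.1958477901842048
tip [586.95786322  98.02422566  59.79916099] along to hinge 77.25562637961873 lat 0.314773611945324
```

View pics/w6.png

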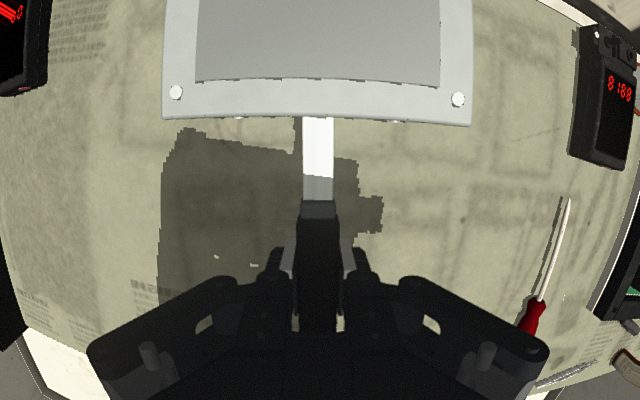

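```bash
python3 - <<'E'
import numpy as np
P=lambda t:(-(0.3+7.7*np.sin(np.radians(t))),7.7*(1-np.cos(np.radians(t))))
b=(0,0)
for k in range(3):
    for t in range(36*k+3,36*k+37,3):
        x,y=P(t);print(f"0 {x-b[0]:.2f} {y-b[1]:.2f} 0 0",end=';')
    b=tuple(round(v,2) for v in P(36*k+36));print(b)
E
```

```text
0 -0.70 0.01 0 0;0 -1.10 0.04 0 0;0 -1.50 0.09 0 0;0 -1.90 0.17 0 0;0 -2.29 0.26 0 0;0 -2.68 0.38 0 0;0 -3.06 0.51 0 0;0 -3.43 0.67 0 0;0 -3.80 0.84 0 0;0 -4.15 1.03 0 0;0 -4.49 1.24 0 0;0 -4.83 1.47 0 0;(np.float64(-4.83), np.float64(1.47))
0 -0.32 0.25 0 0;0 -0.62 0.51 0 0;0 -0.91 0.79 0 0;0 -1.19 1.08 0 0;0 -1.45 1.38 0 0;0 -1.70 1.70 0 0;0 -1.93 2.04 0 0;0 -2.14 2.38 0 0;0 -2.33 2.73 0 0;0 -2.50 3.10 0 0;0 -2.66 3.47 0 0;0 -2.79 3.85 0 0;(np.float64(-7.62), np.float64(5.32))
0 -0.12 0.39 0 0;0 -0.21 0.78 0 0;0 -0.29 1.18 0 0;0 -0.34 1.58 0 0;0 -0.37 1.98 0 0;0 -0.38 2.38 0 0;0 -0.37 2.78 0 0;0 -0.34 3.18 0 0;0 -0.29 3.58 0 0;0 -0.21 3.98 0 0;0 -0.12 4.37 0 0;0 -0.00 4.76 0 0;(np.float64(-7.62), np.float64(10.08))
```

Emit:
{"fn": "send_rows", "kwargs": {
  "rows": "0 -0.3 0 0 0;0 -0.7 0 0 0;0 -1.1 0.04 0 0;0 -1.5 0.09 0 0;0 -1.9 0.17 0 0;0 -2.3 0.26 0 0;0 -2.7 0.38 0 0;0 -3.06 0.51 0 0;0 -3.43 0.67 0 0;0 -3.8 0.84 0 0;0 -4.15 1.03 0 0;0 -4.15 1.03 0 0"
}}

```text
time_s: 11.3
eef_pos: [499.9, 85.7, 97.3]
ee_rot: [0.534, 0.464, 0.533, -0.463]
force: [0.4, 0.7, -1.2]
grip_width: 0.199
```

```bash
python3 - <<'E'
from h import *
import cv2
s=ctrl.sense();print(s['eef_pos'],s['force'],s['grip_width'],s['wrist_torque'])
p=capture('wrist');cv2.imwrite('pics/w7.png',p['pixels'][:,:,::-1])
p=capture('side');cv2.imwrite('pics/side7.png',cv2.resize(p['pixels'][130:270,230:410,::-1],None,fx=4,fy=4,interpolation=cv2.INTER_CUBIC))
for n in ['cover_lip','cover_hinge','pry_tip']:
    print(n,[(d['location'],round(d['confidence'],2)) for d in nets.spot_point(p,n)][:2])
E
```

```text
[499.88929028  85.70968779  97.31180059] [ 0.38479696  0.6899279  -1.24818795] 0.1985351813841755 [-0.02129072  0.08380769  0.00437716]
cover_lip [([571.3, 95.7, 118.2], 0.76)]
cover_hinge [([665.1, 111.4, 63.7], 0.68)]
pry_tip []
```

View pics/w7.png

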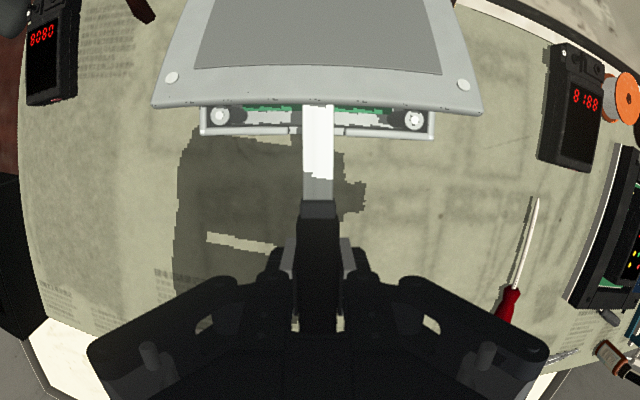

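View pics/side7.png

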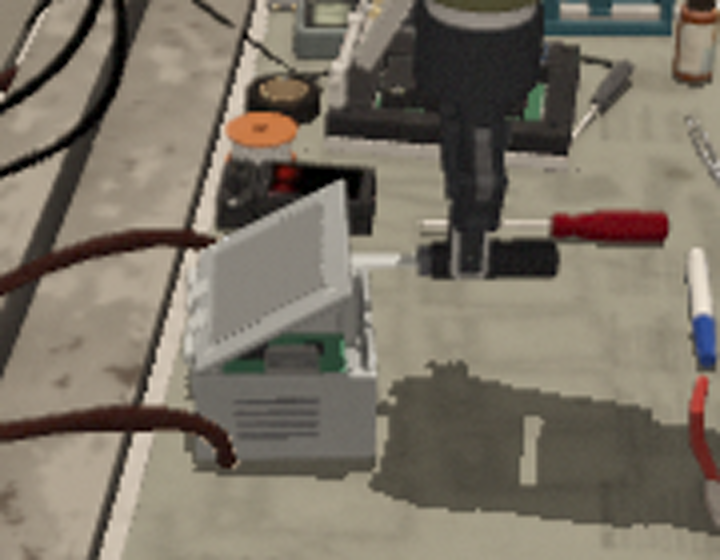

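Emit:
{"fn": "send_rows", "kwargs": {
  "rows": "0 -0.34 0.21 0 0;0 -0.68 0.44 0 0;0 -1 0.69 0 0;0 -1.3 0.95 0 0;0 -1.59 1.23 0 0;0 -1.87 1.52 0 0;0 -2.13 1.82 0 0;0 -2.38 2.14 0 0;0 -2.61 2.48 0 0;0 -2.82 2.82 0 0;0 -3.01 3.17 0 0;0 -3.18 3.54 0 0"
}}

```text
time_s: 12.75
eef_pos: [534.7, 90.6, 128.7]
ee_rot: [0.534, 0.464, 0.534, -0.464]
force: [-1.9, -1.3, -0.6]
grip_width: 0.199
```

```bash
python3 - <<'E'
from h import *
import cv2
s=ctrl.sense();print(s['eef_pos'],s['force'],s['grip_width'],s['wrist_torque'])
p=capture('wrist');cv2.imwrite('pics/w8.png',p['pixels'][:,:,::-1])
p=capture('side');cv2.imwrite('pics/side8.png',cv2.resize(p['pixels'][130:270,230:410,::-1],None,fx=4,fy=4,interpolation=cv2.INTER_CUBIC))
for n in ['cover_lip','cover_hinge','pry_tip']:
    print(n,[(d['location'],round(d['confidence'],2)) for d in nets.spot_point(p,n)][:2])
E
```

```text
[534.65131398  90.64662416 128.68609911] [-1.89851089 -1.28923423 -0.56353783] 0.19883839437057355 [-0.18530531  0.24264903 -0.08731035]
cover_lip [([621.3, 99.6, 162.7], 0.74)]
cover_hinge [([664.2, 110.3, 63.6], 0.69)]
pry_tip [([632.0, 104.5, 132.6], 0.91)]
```

View pics/w8.png

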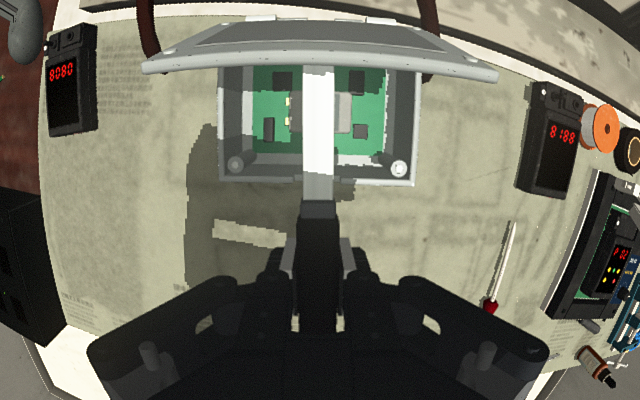

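View pics/side8.png

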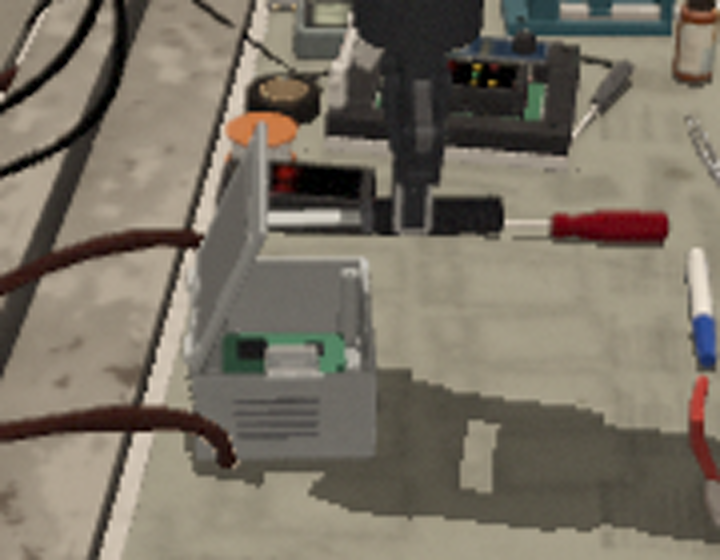

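Emit:
{"fn": "send_rows", "kwargs": {
  "rows": "0 -0.16 0.37 0 0;0 -0.29 0.75 0 0;0 -0.41 1.14 0 0;0 -0.5 1.53 0 0;0 -0.58 1.93 0 0;0 -0.63 2.33 0 0;0 -0.66 2.73 0 0;0 -0.67 3.13 0 0;0 -0.66 3.53 0 0;0 -0.63 3.9 0 0;0 -0.58 4.2 0 0;0 -0.55 4.4 0 0"
}}

```text
time_s: 14.2
eef_pos: [578.2, 96.8, 134.0]
ee_rot: [0.534, 0.464, 0.534, -0.464]
force: [-1.7, -0.1, -0.3]
grip_width: 0.194
```

```bash
python3 - <<'E'
from h import *
import cv2
s=ctrl.sense();print(s['eef_pos'],s['force'],s['grip_width'],s['wrist_torque'])
p=capture('wrist');cv2.imwrite('pics/w9.png',p['pixels'][:,:,::-1])
p=capture('side');cv2.imwrite('pics/side9.png',cv2.resize(p['pixels'][130:270,230:410,::-1],None,fx=4,fy=4,interpolation=cv2.INTER_CUBIC))
for n in ['cover_lip','cover_hinge','pry_tip']:
    print(n,[(d['location'],round(d['confidence'],2)) for d in nets.spot_point(p,n)][:2])
E
```

```text
[578.2171946   96.78828246 134.0004057 ] [-1.7216623  -0.13358617 -0.30411582] 0.19401988921761512 [-0.08972304  0.1890178  -0.08475462]
cover_lip [([682.8, 105.6, 172.3], 0.95)]
cover_hinge []
pry_tip [([676.9, 113.1, 137.4], 0.7)]
```

View pics/w9.png

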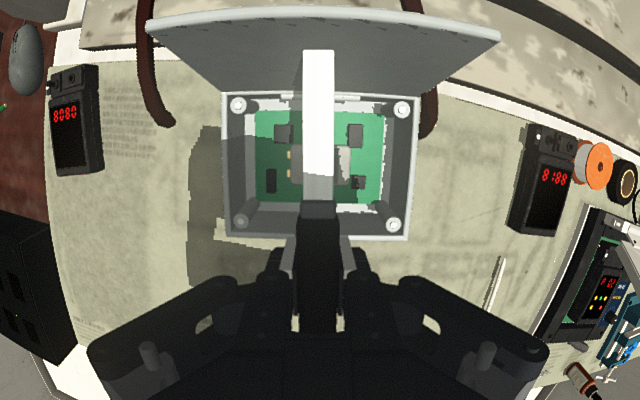

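View pics/side9.png

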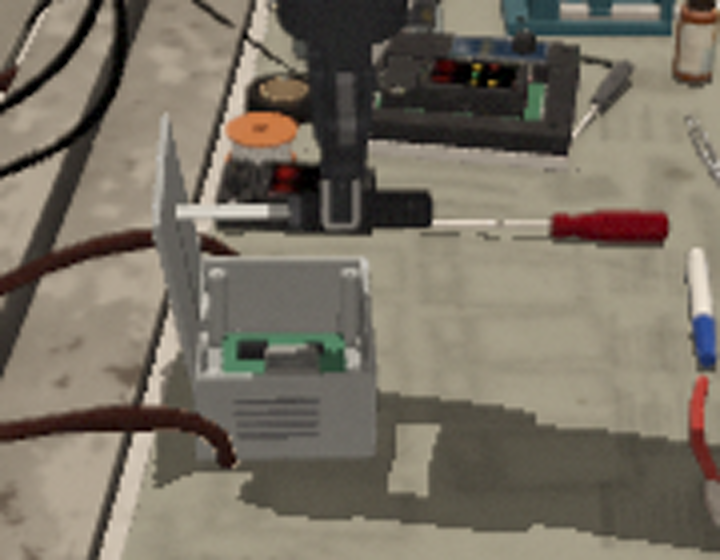

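Emit:
{"fn": "send_rows", "kwargs": {
  "rows": "0 0.02 0.2 0 0;0 0.06 0.4 0 0;0 0.1 0.6 0 0;0 0.14 0.75 0 0;0 0.18 0.9 0 0;0 0.2 1 0 0;0 0.2 1 0 0"
}}

```text
time_s: 15.15
eef_pos: [587.9, 98.2, 132.0]
ee_rot: [0.534, 0.464, 0.534, -0.464]
force: [-0.8, -0.6, -0.4]
grip_width: 0.2
```

Emit:
{"fn": "send_rows", "kwargs": {
  "rows": "0 0.02 0.1 0 0;0 0.04 0.2 0 0;0 0.04 0.2 0 0"
}}

```text
time_s: 15.45
eef_pos: [589.5, 98.4, 131.5]
ee_rot: [0.534, 0.464, 0.534, -0.464]
force: [-3.1, -0.1, -0.0]
grip_width: 0.194
```

```bash
python3 - <<'E'
from h import *
import cv2
s=ctrl.sense();print(s['eef_pos'],s['force'],s['grip_width'],s['wrist_torque'])
p=capture('side');cv2.imwrite('pics/side10.png',cv2.resize(p['pixels'][130:270,230:410,::-1],None,fx=4,fy=4,interpolation=cv2.INTER_CUBIC))
for n in ['cover_lip','cover_hinge','pry_tip']:
    print(n,[(d['location'],round(d['confidence'],2)) for d in nets.spot_point(p,n)][:2])
E
```

```text
[589.4808648   98.44020696 131.50104974] [-3.14447794 -0.06940009 -0.04380117] 0.19437077235358854 [-0.02822278  0.46631404 -0.10372306]
cover_lip [([697.1, 110.6, 168.8], 0.77)]
cover_hinge [([662.2, 108.2, 64.5], 0.88)]
pry_tip [([687.4, 116.6, 137.6], 0.93)]
```

Emit:
{"fn": "send_rows", "kwargs": {
  "rows": "0 0.02 0.1 0 0;0 0.02 0.1 0 0;0 0.03 0.2 0 0;0 0.03 0.2 0 0"
}}

```text
time_s: 16.05
eef_pos: [589.9, 98.5, 130.8]
ee_rot: [0.532, 0.462, 0.535, -0.465]
force: [-13.6, -2.0, 2.7]
grip_width: 0.197
```

Emit:
{"fn": "send_rows", "kwargs": {
  "rows": "0 0 -0.5 0 0;0 0 -1.5 0 0;0 0 -3 0 0;0 0 -5 0 0;0 0 -7 0 0;0 0 -9.5 0 0;0 0 -12 0 0;0 0 -14 0 0;0 0 -15.5 0 0;0 0 -16 0 0;0 0 -16 0 0"
}}

```text
time_s: 17.15
eef_pos: [433.7, 76.4, 131.7]
ee_rot: [0.534, 0.464, 0.533, -0.463]
force: [0.1, -0.3, -0.5]
grip_width: 0.197
```

```bash
python3 - <<'E'
from h import *
import cv2
s=ctrl.sense();print(s['eef_pos'],s['force'],s['grip_width'],s['wrist_torque'])
print(plan([445,285,60],96.3))
p=capture('wrist');cv2.imwrite('pics/w11.png',p['pixels'][:,:,::-1])
p=capture('side');cv2.imwrite('pics/side11.png',cv2.resize(p['pixels'][130:270,230:410,::-1],None,fx=4,fy=4,interpolation=cv2.INTER_CUBIC))
for n in ['cover_lip','cover_hinge','pry_tip']:
    print(n,[(d['location'],round(d['confidence'],2)) for d in nets.spot_point(p,n)][:2])
E
```

```text
[433.70515987  76.35392993 131.74625818] [ 0.11303202 -0.27598813 -0.47265369] 0.1967015772577682 [ 0.03459756 -0.07094787  0.03199865]
[array([  7.18,   4.01, -20.51]), ('jaw', np.float64(-81.99), 'yawunits', np.float64(0.343))]
cover_lip [([695.1, 109.8, 167.5], 0.7)]
cover_hinge [([666.0, 111.8, 62.7], 0.67), ([431.3, 77.6, 127.8], 0.41)]
pry_tip [([533.8, 92.2, 137.1], 0.85)]
```

View pics/w11.png

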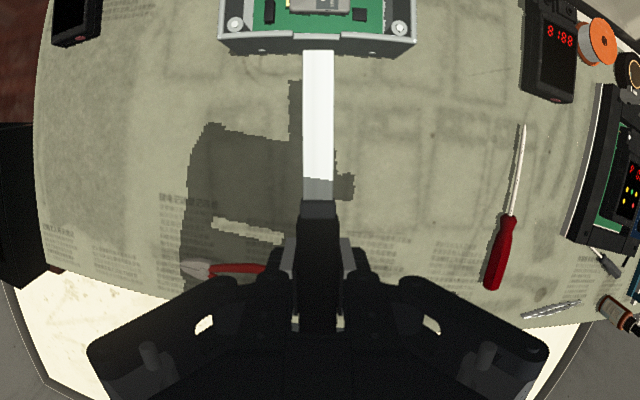

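View pics/side11.png

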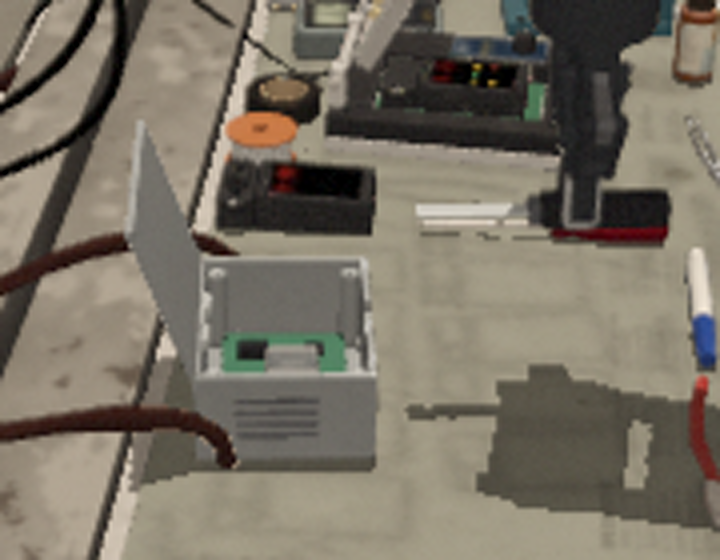

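Emit:
{"fn": "send_rows", "kwargs": {
  "rows": "0 0.3 0.4 -2 0.1;0 0.6 1 -5 0.2;0 1 1.8 -8 0.33;0 2 2.6 -11 0.33;0 3 3.4 -14 0.33;0 4 4.2 -17 0.33;0 5 4.6 -19 0.33;0 6 4.9 -20.2 0.33;0 7 5 -20.6 0.33;0 8 5 -20.6 0.33;0 8 5 -20.6 0.33"
}}

```text
time_s: 18.5
eef_pos: [453.5, 286.3, 49.9]
ee_rot: [0.526, 0.471, 0.527, -0.473]
force: [-1.0, -0.3, -0.5]
grip_width: 0.197
```

```bash
python3 - <<'E'
from h import *
s=ctrl.sense();print(s['eef_pos'],s['force'],plan([454,286,6],96.3))
E
```

```text
[453.46698511 286.33923015  49.92266477] [-0.985581   -0.29972091 -0.49692171] [array([4.39, 0.06, 0.04]), ('jaw', np.float64(-83.67), 'yawunits', np.float64(0.006))]
```

Emit:
{"fn": "send_rows", "kwargs": {
  "rows": "0 1 0 0 0;0 2 0 0 0;0 3 0 0 0;0 3.7 0 0 0;0 4.1 0 0 0;0 4.3 0 0 0;0 4.4 0 0 0;0 4.4 0 0 0"
}}

```text
time_s: 19.3
eef_pos: [454.2, 287.4, 7.5]
ee_rot: [0.527, 0.472, 0.527, -0.471]
force: [0.3, 0.9, -0.2]
grip_width: 0.197
```

```bash
python3 - <<'E'
from h import *
s=ctrl.sense();print(s['eef_pos'],s['force'],s['wrist_torque'])
E
```

```text
[454.17427685 287.40556817   7.47319413] [ 0.29596664  0.92812654 -0.23192808] [-0.00775933 -0.00635637  0.01623215]
```

Emit:
{"fn": "send_rows", "kwargs": {
  "rows": "0 0.1 0 0 0;0 0.15 0 0 0;0 0.15 0 0 0;0 0.15 0 0 0"
}}

```text
time_s: 19.7
eef_pos: [454.1, 287.4, 5.9]
ee_rot: [0.527, 0.471, 0.527, -0.471]
force: [-0.3, 0.1, -0.4]
grip_width: 0.195
```

Emit:
{"fn": "send_rows", "kwargs": {
  "rows": "0 0.03 0 0 0;0.3 0.03 0 0 0;0.5 0.03 0 0 0;1 0.03 0 0 0;1 0.03 0 0 0;1 0.03 0 0 0;1 0.03 0 0 0;1 0.03 0 0 0"
}}

```text
time_s: 20.5
eef_pos: [454.1, 287.3, 5.5]
ee_rot: [0.527, 0.471, 0.527, -0.471]
force: [-0.2, -0.3, 0.3]
grip_width: 0.997
```

Emit:
{"fn": "send_rows", "kwargs": {
  "rows": "1 -1 0 0 0;1 -4 0 0 0;1 -8 0 0 0;1 -12 0 0 0;1 -16 0 0 0;1 -20 0 0 0;1 -20 0 0 0;1 -20 0 0 0"
}}

```text
time_s: 21.3
eef_pos: [454.1, 287.4, 206.5]
ee_rot: [0.527, 0.472, 0.527, -0.471]
force: [0.9, -0.2, -0.4]
grip_width: 0.995
```

```bash
python3 - <<'E'
from h import *
import cv2
s=ctrl.sense();print(s['eef_pos'],s['force'],s['grip_width'],s['time_s'])
p=capture('wrist');cv2.imwrite('pics/w12.png',p['pixels'][:,:,::-1])
for n in ['pry_tool','pry_tip','cover_lip','cover_hinge']:
    print(n,[(d['location'],round(d['confidence'],2)) for d in nets.spot_point(p,n)][:2])
p=capture('side');cv2.imwrite('pics/side12.png',p['pixels'][:,:,::-1])
for n in ['pry_tool','pry_tip','cover_lip','cover_hinge','driver','module_a']:
    print(n,[(d['location'],round(d['confidence'],2)) for d in nets.spot_point(p,n)][:2])
E
```

```text
[454.08496149 287.3839984  206.50920401] [ 0.87865477 -0.17779344 -0.39877771] 0.995498806305118 21.3
pry_tool [([453.6, 289.5, 1.5], 0.93)]
pry_tip [([550.4, 298.8, 14.0], 0.97)]
cover_lip []
cover_hinge [([664.7, 105.9, 61.0], 0.79)]
pry_tool [([450.9, 287.4, -2.3], 0.59), ([664.4, 109.1, 63.7], 0.36)]
pry_tip [([552.2, 300.7, 7.5], 0.91)]
cover_lip [([696.3, 108.3, 166.0], 0.94), ([611.1, 102.8, -2.3], 0.37)]
cover_hinge [([663.0, 111.5, 62.0], 0.77), ([613.6, 104.0, -1.2], 0.39)]
driver [([449.4, -118.8, 6.1], 0.54)]
module_a [([620.2, 367.9, -3.0], 0.78), ([626.9, -136.8, 1.5], 0.62)]
```

View pics/w12.png

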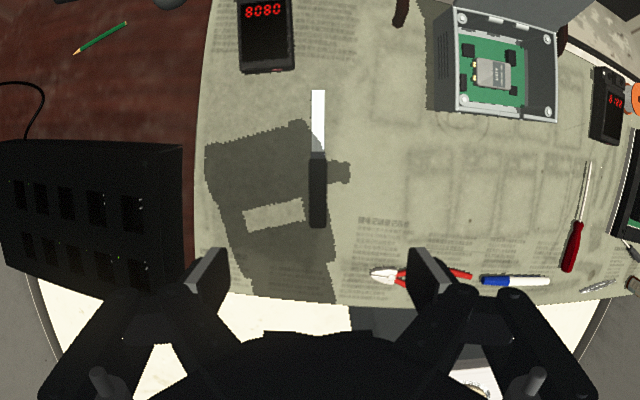

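View pics/side12.png

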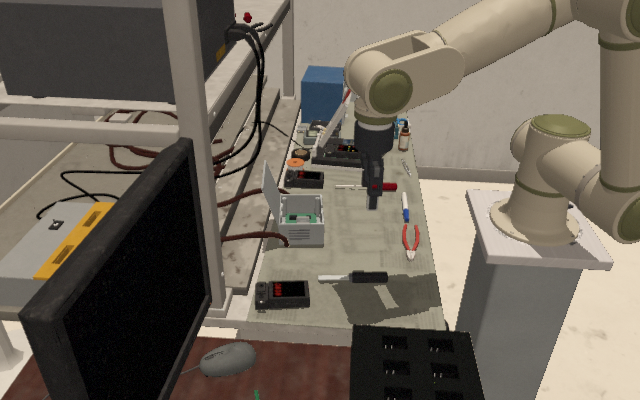

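```bash
python3 - <<'E'
from rig import workorder
print(workorder.finish_job())
E
```

```text
the job is handed in; nothing more can be done
None
```

The case is open, the tool is back on the bench, and I handed the job in at about 22 s of the 61 s allowed. It reports no verdict.

**What I did:** I gripped the pry tool by its handle and put the blade about 30 mm into the slot. I then lifted the cover along its arc with the tip. Near the end I went slowly, until the tool stopped advancing and the force rose to about 14 N, so the cover was against its stop. I drew the blade straight back out, laid the tool down close to where it first lay, and raised the open gripper clear.

**Last checks:**
- **Cover:** the side view puts it at about 108°, against 108.9° (1.9 rad) at the stop. The networks' error of about 4 mm is larger than that gap, so the force rise is the better evidence that it is fully back. It stayed there after I withdrew the tool.
- **Tool:** it lies on the bench clear of the case, origin at about (454, 288) mm. The two cameras put the tip at 14 mm and 7.5 mm high, on either side of the 10 mm of a tool lying flat.
- **Bystanders:** the screwdriver and the two radio modules read within a few millimetres of their first positions. The gripper never came near them, and I saw no gripper contact with the cover in the pictures.

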